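# Turn the kitchen radio up to its marked volume

### The job

The kitchen radio has been turned down. With a fingertip on top of its broad knurled volume wheel, roll the wheel away from the radio's grille side, click by click (two or three clicks), until the white line on the wheel stands at the very top, level with the two white marks beside the slot. Leave the narrow tuning wheel as it is and take the hand away.

Things in the scene. Friction and masses are not known exactly. Their poses are not given: they have to be found in the camera images.
- volume_crown (a point): Top point, mid-width, of the broad volume wheel of a wooden radio (mm: 130 deep, 230 wide, 75 high; fixed; slatted grille in front). x: grille to rear; y: along the level axle; z up. Dark knurled wheel, 80 diameter, 26 wide, stands 28 out of the radio's top. It is sprung: sinks up to 8 mm under 2.5 to 7.5 N; pressed 4 to 6 down it follows a fingertip moved along x, 14 mm per click.
- volume_wheel (a joint): Angle of the broad wheel (rad). 0: the white line across its rim is at the very top, between two white marks beside the slot. Negative: line on the grille side; it starts two or three clicks down (about -0.70 or -1.05). Grows as the wheel's top moves along +x of volume_crown. Clicks to rest every 20 degrees (0.349), one rest at 0. Stops at -1.6 and +1.0.
- tuning_crown (a point): Top point of the narrow tuning wheel of the same radio, 110 mm to +y of volume_crown (left, seen from the grille), same height and axes. That wheel is also 80 mm in diameter but only 10 mm wide; it must not be turned.
- tuning_wheel (a joint): Angle of the narrow tuning wheel (rad); starts at 0, its white line at the top, and must stay there.

How it is judged:
By the outcome, as a careful person would: the job done as asked, in the order asked, and still so for the second after the job is handed in, with the robot touching nothing.
It also fails if it takes over 32 s, if anything falls off the work surface, if the arm or the gripper's body presses on something with over 40 N, if the wrist force passes 120 N, or if a joint passes its speed limit or range.

### The arm

A 6-joint arm with a two-finger parallel gripper is mounted at the origin on a cart in front of the work surface, level with it; the furniture and walls round the work are solid. World frame = base frame: x ahead of the robot, y to its left, z up, the work surface at z = 0. Lengths are in m, angles in rad, forces in N, time in s.
With the tool pointing down it reaches from about 0.275 to 0.75 m from the base axis. Payload 10.2 kg.
Tool frame: the origin (TCP) lies between the finger pads; the fingertips stand 14 mm ahead of it and the grasp point (between the pads) lies 5 mm behind it; x points along the fingers, y is the direction in which the jaws open and shut, and the axes are right-handed (so a half turn about x gives the same grasp; the last joint's range is limited). The gripper opens to 88 mm and grips with 3 to 60 N. Pads are 18 mm wide; open, the fingers measure 123 mm over their backs; the gripper's body (75 mm by 187 mm) begins 45 mm behind the grasp point.
Start: joints at [-1.394, 0.313, 1.498, -0, 1.331, -0.223], TCP at [0.204, -0.484, 0.253] pointing down, gripper open.
Joint ranges: [-2.94, 2.94], [-0.97, 2.17], [0.19, 2.56], [-1.23, 4.37], [0.02, 3.11], [-2.88, 2.88]. Speed limits (rad/s): [2.39, 2.39, 3.01, 3.14, 3.14, 3.14].

### API

Orientations are given as a rotation vector (axis times angle).
In Python, from workcell import robot, imaging, spotter gives the robot as it stands. The module is installed in compiled form; this text tells all that it offers.
- The arm moves only by the tool drive_tool, never from a script. Its argument "commands" is a list of rows, each a list of 7 numbers: the shift along the tool's x, y, z in mm, then the turn, a rotation vector about the tool's x, y, z in rad, then the gripper command: -1 is shut, 1 is fully open, values between are in proportion. In form: [[dx, dy, dz, ax, ay, az, gripper], ...]. A call has 1 to 12 rows; each row is the pose to reach, as a shift and turn from the pose commanded when the call began, along the tool's axes at that moment; what a row does not reach only later rows make up. A row lasts 1/10 s, in which the tool goes at most 50 mm and 8.59 degrees, less where a joint would pass 70% of its speed; a pose out of reach is approached as far as the arm can. A call with a gripper value outside its range is refused whole. The fingers move at their own pace and stop on an object; "squeeze" is the grip in N (left out, the last holds). Time passes only in rows, so rows that repeat a pose let the fingers close. It gives the time, the measured TCP pose, the force and the opening at its end, in the units of the state.
- robot.get_state(): the state, without advancing time (a new reading comes with each control period).
- imaging.get_image(name): name is "side" or "top" or "wrist"; returns a dict with "frame" (420x560x3 uint8, red, green, blue), "K" (3x3 intrinsics, pixels), "R" (3x3) and "t" (3): a world point X has camera coordinates R X + t; the wrist camera has in their place "mount" (4x4, takes a point from camera to tool coordinates, whose origin is the TCP and whose axes are the tool frame's). Camera axes: x right, y down, z forward; pixel columns grow to the right and rows downward; lengths in m; the calibration is good to about 2 mm. A picture is of the moment at which its call begins: read the wrist's pose just before it. There is no depth.
- robot.close_job(): hands the job in, once; it reports no verdict.
Trained networks look in the newest picture that a camera, given by its name, has taken for a name from the list of things; names that differ only in an ending like _2 or _b are one class to them, and where a whole thing is asked for, a point or a joint stands for the part that bears it (a point fixed in the world has none). Each returns a list of dicts, best first, with "score" (0 to 1); they miss things now and then, are a little off and sometimes report something else, mostly with a low value. They report only what shows in the picture. A call takes as long as a camera call.
- spotter.masks_of(camera, label): "mask" (420x560 bool, what is visible of it) and "xy" ([column, row] in pixels, amid what is visible of it).
The state is a dict: "t": time; "joint_positions": joint angles; "joint_vel": joint speeds; "tau": joint torques, N m; "tcp_pos": TCP position; "eef_rot": TCP orientation; "force": force on the tool from outside, world axes, zero at the start; "moment": the same for the moment, N m; "width": finger opening in m.
Only numpy, scipy, OpenCV 4.12 (cv2) and the standard library are available. Lean on these libraries where they do the work, as an engineer would, in place of code of your own. Each camera call takes 0.05 s, during which the arm holds its last target. There are 200 camera calls.

## Working session

There is one attempt and no reset: what is moved stays moved. The work goes in short steps, Python scripts to look and compute and a tool call to move; the robot and the scene stay as the last step left them, time stands still between calls to the robot, and variables do not carry over. Pictures are saved under pics/ and viewed, about 8 in all and at most 12, crops included, and the job is handed in when it is done.

Besides the shell and the picture viewer there is one more tool, called after ">>>" in YAML: its name, and indented under it one key for each argument. drive_tool: Moves the arm, as the interface text tells. Its arguments: {"type":"object","properties":{"commands":{"type":"array"},"squeeze":{"type":"number"}},"required":["commands"]}

```bash
mkdir -p pics
cat > h.py <<'E'
import numpy as np, cv2
from scipy.spatial.transform import Rotation as Rn
from workcell import robot, imaging, spotter
E
python3 - <<'E'
from h import *
s=robot.get_state(); print({k:np.round(s[k],3) for k in s})
ims=[]
for c in ["side","top"]:
    d=imaging.get_image(c); ims.append(d["frame"])
    print(c,d["K"].tolist(),np.round(d["R"],4).tolist(),np.round(d["t"],4).tolist())
    for l in ["volume_wheel","tuning_wheel"]:
        for m in spotter.masks_of(c,l): print(c,l,m["score"],m["xy"],m["mask"].sum(), [ (a.min(),a.max()) for a in np.nonzero(m["mask"])])
    cv2.imwrite(f"pics/{c}0.png",d["frame"][:,:,::-1])
E
```

```text
{'t': np.float64(0.0), 'joint_positions': array([-1.394,  0.313,  1.498, -0.   ,  1.331, -0.223]), 'joint_vel': array([ 0.001,  0.002, -0.   ,  0.   ,  0.002, -0.   ]), 'tau': array([ 1.0000e-03, -4.0220e+01, -2.5227e+01,  7.0000e-02,  3.5000e-02,
       -0.0000e+00]), 'tcp_pos': array([ 0.204, -0.483,  0.252]), 'eef_rot': array([ 2.002,  0.407, -2.002]), 'force': array([-0.589, -0.849, -0.078]), 'moment': array([0.018, 0.002, 0.018]), 'width': np.float64(0.088)}
side [[381.92481257778076, 0.0, 280.34631673577906], [0.0, 381.92481257778076, 205.31966632971515], [0.0, 0.0, 1.0]] [[0.9992, -0.0396, -0.0097], [-0.0306, -0.5703, -0.8209], [0.0269, 0.8205, -0.571]] [-0.5384, 0.1661, 0.8833]
side volume_wheel 0.82 [273.3, 232.8] 412 [(np.int64(224), np.int64(239)), (np.int64(260), np.int64(291))]
side tuning_wheel 0.56 [280.7, 204.5] 239 [(np.int64(199), np.int64(210)), (np.int64(266), np.int64(295))]
top [[496.6810058492965, 0.0, 280.10353435641053], [0.0, 496.6810058492965, 207.1004788926336], [0.0, 0.0, 1.0]] [[0.0233, -0.9995, 0.0192], [-0.9982, -0.0243, -0.0551], [0.0555, -0.0179, -0.9983]] [0.0295, 0.5268, 0.9375]
top volume_wheel 0.79 [283.9, 201.1] 629 [(np.int64(182), np.int64(224)), (np.int64(276), np.int64(296))]
```

Run:
```python
import cv2,numpy as np
a=cv2.imread("pics/side0.png")[150:270,200:360];b=cv2.imread("pics/top0.png")[120:280,180:380]
a=cv2.resize(a,(533,400),interpolation=cv2.INTER_CUBIC)
b=cv2.resize(b,(500,400),interpolation=cv2.INTER_CUBIC)
f=np.zeros((600,800,3),np.uint8)
m=np.hstack([a,b]);m=cv2.resize(m,(800,310));f[:310]=m
s=np.hstack([cv2.imread("pics/side0.png"),cv2.imread("pics/top0.png")]);s=cv2.resize(s,(773,290));f[310:,:773]=s
cv2.imwrite("pics/v0.png",f)
```

```text
(no output)
```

View pics/v0.png

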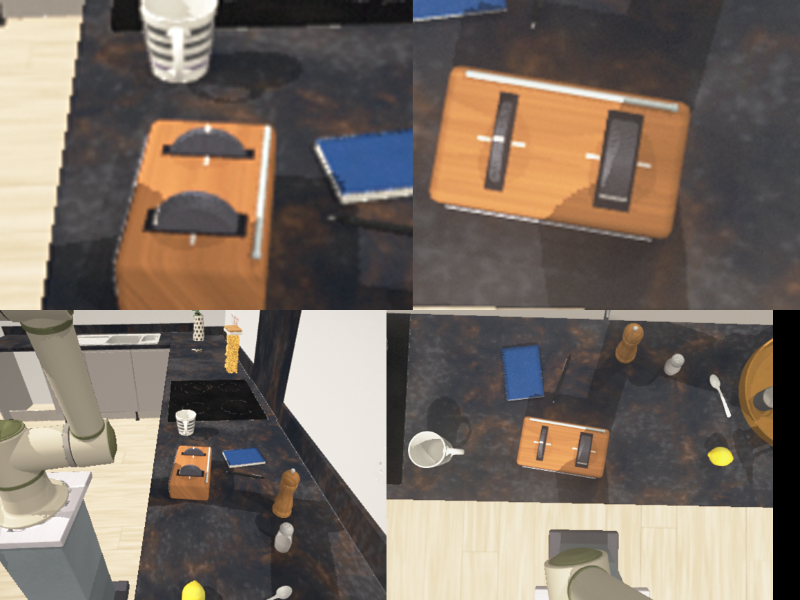

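The picture shows the radio with its grille toward the robot. The broad wheel is on the right at top-camera pixel (286,203), and its white line is toward the robot at about (283,222). The tuning wheel is at about (225,193).

```bash
cat >> h.py <<'E'
def ray(d,u,v,z):
    R=np.array(d["R"]);t=np.array(d["t"]);K=np.array(d["K"])
    c=-R.T@t; q=R.T@np.linalg.solve(K,[u,v,1]); return c+q*(z-c[2])/q[2]
E
python3 - <<'E'
from h import *
d=imaging.get_image("top")
V=ray(d,286.4,202.8,.075);T=ray(d,225.2,193,.075)
y=(T-V)/np.linalg.norm(T-V);x=np.array([y[1],-y[0],0])
print("vol",V,"dist",np.linalg.norm(T-V),"x",x,"yaw",np.degrees(np.arctan2(x[1],x[0])))
for z in (.08,.085,.09,.095,.1):
    L=ray(d,283.3,221.7,z); o=(L-V)@x; print(z,o,(L-V)@y,np.hypot(o,z-.063),np.arctan2(o,z-.063))
s=robot.get_state();M=Rn.from_rotvec(s["eef_rot"]).as_matrix();print(M,s["tcp_pos"])
# side check
e=imaging.get_image("side")
p=e["K"]@(e["R"]@np.append(V[:2],.075)+e["t"]);print(p[:2]/p[2])
E
```

```text
vol [0.53061424 0.03197638 0.075     ] dist 0.11112892579307564 x [ 0.99096394 -0.13412859  0.        ] yaw -7.708233308994942
0.08 -0.03452684315947446 0.0002824238542281226 0.038485099695322975 -1.1132709026738479
0.085 -0.034673996619288924 0.0003887962044524057 0.041064413322906 -1.0054080827134984
0.09 -0.03482115007910338 0.000495168554676682 0.04406259743627741 -0.9112421395694293
0.095 -0.03496830353891784 0.000601540904900965 0.047400234729270005 -0.8296931777532305
0.1 -0.0351154569987323 0.0007079132551252482 0.051010737303334656 -0.7592718061327471
[[-5.31481282e-05  3.89249734e-01 -9.21132261e-01]
 [ 2.77311743e-04 -9.21132221e-01 -3.89249733e-01]
 [-9.99999960e-01 -2.76128687e-04 -5.89870688e-05]] [ 0.20433833 -0.48355902  0.25259693]
[275.91165055 235.6918458 ]
```

>>> drive_tool:
  commands:
    - [0,-351,-495,0.534,0,0,-1]
    - [0,-351,-495,0.534,0,0,-1]
    - [0,-351,-495,0.534,0,0,-1]
    - [0,-351,-495,0.534,0,0,-1]
    - [0,-351,-495,0.534,0,0,-1]
    - [0,-351,-495,0.534,0,0,-1]
    - [0,-351,-495,0.534,0,0,-1]
    - [0,-351,-495,0.534,0,0,-1]
    - [0,-351,-495,0.534,0,0,-1]
    - [0,-351,-495,0.534,0,0,-1]
    - [0,-351,-495,0.534,0,0,-1]
    - [0,-351,-495,0.534,0,0,-1]
  squeeze: 30

```text
t: 1.6
tcp_pos: [0.5178, 0.0238, 0.2529]
eef_rot: [-2.153, 0.145, 2.152]
force: [0.2, -0.5, 0.4]
width: 0.0003
```

>>> drive_tool:
  commands:
    - [0,0,0,0,0,0,-1]

```text
t: 1.7
tcp_pos: [0.5185, 0.026, 0.2523]
eef_rot: [-2.155, 0.138, 2.154]
force: [0.4, -0.1, -1.0]
width: 0.0003
```

```bash
cat >> h.py <<'E'
def wrist():
    s=robot.get_state();d=imaging.get_image("wrist")
    T=np.eye(4);T[:3,:3]=Rn.from_rotvec(s["eef_rot"]).as_matrix();T[:3,3]=s["tcp_pos"]
    C=np.linalg.inv(T@d["mount"]); return s,dict(frame=d["frame"],K=d["K"],R=C[:3,:3],t=C[:3,3])
def proj(d,X):
    p=d["K"]@(d["R"]@np.array(X)+d["t"]); return p[:2]/p[2]
E
python3 - <<'E'
from h import *
s,d=wrist(); print(s["tcp_pos"]); print(Rn.from_rotvec(s["eef_rot"]).as_matrix().round(3))
print("cam",-d["R"].T@d["t"], "crown px",proj(d,[.5306,.032,.103]),"slot",proj(d,[.5306,.032,.075]),"tip",proj(d,s["tcp_pos"]-[0,0,.014]))
for l in ["volume_wheel","tuning_wheel"]:
    for m in spotter.masks_of("wrist",l): print(l,m["score"],m["xy"],[(a.min(),a.max()) for a in np.nonzero(m["mask"])])
cv2.imwrite("pics/w1.png",d["frame"][:,:,::-1]); np.savez("w1.npz",**d)
E
```

```text
[0.51849169 0.02602781 0.25233744]
[[ 0.    -0.128 -0.992]
 [ 0.001 -0.992  0.128]
 [-1.    -0.001 -0.   ]]
cam [0.60109251 0.01478208 0.38551426] crown px [273.40739283 188.45347008] slot [274.07981013 182.0872757 ] tip [280.46418941 266.3783823 ]
volume_wheel 0.93 [269.8, 184.7] [(np.int64(149), np.int64(215)), (np.int64(260), np.int64(285))]
tuning_wheel 0.96 [171.1, 180.6] [(np.int64(147), np.int64(215)), (np.int64(157), np.int64(179))]
```

View pics/w1.png

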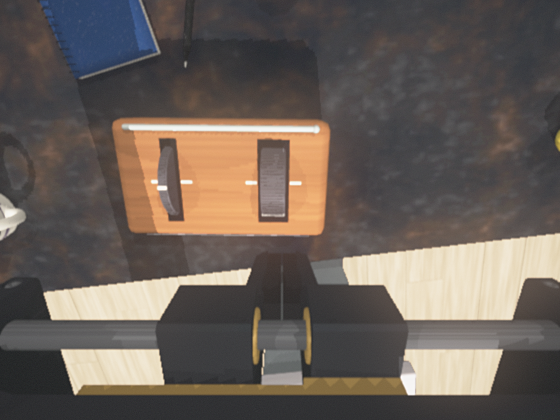

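Wrist view: the slot marks are at (251,183) and (295,184), 1.5 px from the predicted (274,182). The white line is on the grille side at row 216. I'm going down to about 10 mm above the wheel.

>>> drive_tool:
  commands:
    - [45,-8,-4,0,0,0,-1]
    - [90,-8,-4,0,0,0,-1]
    - [125,-8,-4,0,0,0,-1]
    - [125,-8,-4,0,0,0,-1]
    - [125,-8,-4,0,0,0,-1]
    - [125,-8,-4,0,0,0,-1]

```text
t: 2.45
tcp_pos: [0.5231, 0.0283, 0.13]
eef_rot: [-2.156, 0.146, 2.148]
force: [-0.2, -0.4, 0.7]
width: 0.0007
```

Run:
```python
from h import *
F=[]
for i in range(4):
    imaging.get_image("side"); s=robot.get_state(); F.append(s["force"])
print(s["t"],s["tcp_pos"],np.mean(F,0),np.std(F,0))
V=np.array([.530,.0325]);x=np.array([.992,-.128]);print((s["tcp_pos"][:2]-V)@x,(s["tcp_pos"][:2]-V)@[.128,.992])
```

```text
2.65 [0.52257848 0.02891786 0.1289315 ] [-0.41638333 -0.21849653 -0.2812567 ] [0.16655168 0.36432265 0.1592963 ]
-0.006903636991528597 -0.004503442644519219
```

>>> drive_tool:
  commands:
    - [0,-3,0,0,0,0,-1]
    - [7,-3,0,0,0,0,-1]
    - [11,-3,0,0,0,0,-1]
    - [14,-3,0,0,0,0,-1]
    - [14,-3,0,0,0,0,-1]
    - [14,-3,0,0,0,0,-1]

```text
t: 3.25
tcp_pos: [0.5228, 0.0321, 0.114]
eef_rot: [-2.153, 0.144, 2.151]
force: [-0.4, 1.7, 4.2]
width: 0.0004
```

```bash
cat > st.py <<'E'
from h import *
F=[];P=[]
for i in range(4):
    s,d=wrist(); F.append(s["force"]);P.append(s["tcp_pos"])
p=np.mean(P,0);V=np.array([.530,.0325]);x=np.array([.992,-.128])
print(s["t"],"F",np.mean(F,0).round(2),"tcp",p.round(4),"along",((p[:2]-V)@x*1e3).round(1),"side",((p[:2]-V)@[.128,.992]*1e3).round(1),"press",(117-p[2]*1e3).round(1))
import sys; cv2.imwrite(sys.argv[1],d["frame"][:,:,::-1])
E
python3 st.py pics/w2.png
```

```text
3.4 F [0.15 1.54 4.14] tcp [0.5228 0.0321 0.114 ] along -7.1 side -1.3 press 3.0
```

>>> drive_tool:
  commands:
    - [2,0,0,0,0,0,-1]
    - [2,0,0,0,0,0,-1]
    - [2,0,-3,0,0,0,-1]
    - [2,0,-6,0,0,0,-1]
    - [2,0,-9,0,0,0,-1]
    - [2,0,-12,0,0,0,-1]
    - [2,0,-14,0,0,0,-1]
    - [2,0,-14,0,0,0,-1]
    - [2,0,-14,0,0,0,-1]

```text
t: 4.35
tcp_pos: [0.5367, 0.0301, 0.1119]
eef_rot: [-2.153, 0.145, 2.151]
force: [0.4, 1.3, 6.1]
width: 0.0004
```

```bash
python3 st.py pics/w3.png
```

```text
4.5 F [1.51 1.19 5.38] tcp [0.5367 0.0301 0.1119] along 7.0 side -1.5 press 5.1
```

View pics/w3.png

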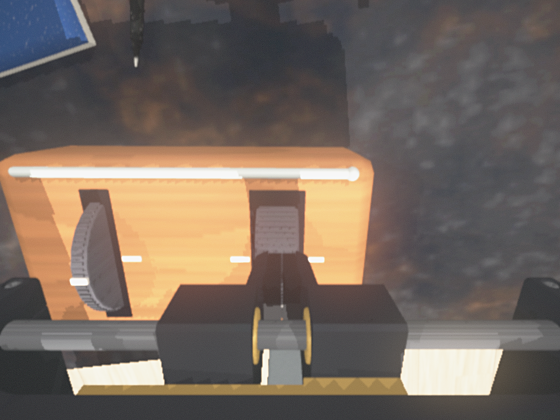

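The finger hides the line. I'll lift and draw back to check.

>>> drive_tool:
  commands:
    - [-20,0,0,0,0,0,-1]
    - [-40,0,14,0,0,0,-1]
    - [-50,0,40,0,0,0,-1]
    - [-50,0,54,0,0,0,-1]
    - [-50,0,54,0,0,0,-1]
    - [-50,0,54,0,0,0,-1]

```text
t: 5.15
tcp_pos: [0.4831, 0.0373, 0.1614]
eef_rot: [-2.151, 0.145, 2.152]
force: [0.9, -1.0, -0.8]
width: 0.0003
```

```bash
python3 st.py pics/w4.png; python3 -c "
import cv2;a=cv2.imread('pics/w4.png');cv2.imwrite('pics/w4c.png',a[100:320,0:400])"
```

```text
5.3 F [ 0.08 -0.53 -0.33] tcp [0.4833 0.0372 0.1614] along -47.0 side -1.3 press -44.4
```

View pics/w4c.png

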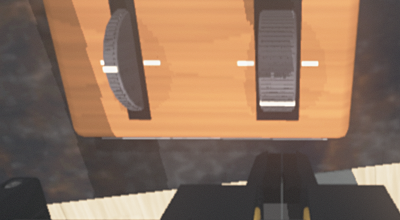

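Run:
```python
from h import *
s,d=wrist();x=np.array([.992,-.128,0]);V=np.array([.530,.0325,.063])
for a in (-1.05,-.7,-.35,0): print(a,proj(d,V+.04*np.sin(a)*x+[0,0,.04*np.cos(a)]))
```

```text
-1.05 [278.86004734 210.04288299]
-0.7 [278.6408103  203.05217597]
-0.35 [278.39788893 189.2924584 ]
0 [278.17075592 170.15258579]
```

The line is at row 203, which matches -0.70, so one click is done. Two strokes remain.

>>> drive_tool:
  commands:
    - [20,-1,-40,0,0,0,-1]
    - [30,-1,-40,0,0,0,-1]
    - [40,-1,-40,0,0,0,-1]
    - [46,-1,-40,0,0,0,-1]
    - [49,-1,-40,0,0,0,-1]
    - [49,-1,-40,0,0,0,-1]
    - [49,-1,-43,0,0,0,-1]
    - [49,-1,-46,0,0,0,-1]
    - [49,-1,-49,0,0,0,-1]
    - [49,-1,-52,0,0,0,-1]
    - [49,-1,-54,0,0,0,-1]
    - [49,-1,-54,0,0,0,-1]

```text
t: 6.6
tcp_pos: [0.5369, 0.0311, 0.1128]
eef_rot: [-2.153, 0.145, 2.151]
force: [-0.5, -0.7, 5.2]
width: 0.0006
```

```bash
python3 st.py pics/w5.png
```

```text
6.75 F [-0.13 -0.54  4.98] tcp [0.5368 0.0311 0.1128] along 6.9 side -0.5 press 4.2
```

>>> drive_tool:
  commands:
    - [-20,0,0,0,0,0,-1]
    - [-40,0,14,0,0,0,-1]
    - [-50,0,40,0,0,0,-1]
    - [-50,0,54,0,0,0,-1]
    - [-50,0,54,0,0,0,-1]
    - [-50,0,54,0,0,0,-1]

```text
t: 7.4
tcp_pos: [0.4832, 0.0384, 0.1625]
eef_rot: [-2.152, 0.145, 2.152]
force: [-0.5, -1.0, 0.4]
width: 0.0005
```

```bash
python3 st.py pics/w6.png
cat > line.py <<'E'
from h import *
s,d=wrist();x=np.array([.992,-.128,0]);V=np.array([.530,.0325,.063]);g=d["frame"].astype(int)
for a in (-1.05,-.7,-.35,0,.35):
    u,v=proj(d,V+.04*np.sin(a)*x+[0,0,.04*np.cos(a)]).round().astype(int); print(a,u,v)
r=g[140:225,u-8:u+9].min(2).mean(1); print([(i+140,int(q)) for i,q in enumerate(r) if q>140])
E
python3 line.py
```

```text
7.55 F [-0.16 -0.42  0.08] tcp [0.4834 0.0383 0.1624] along -46.9 side -0.2 press -45.4
-1.05 280 210
-0.7 280 203
-0.35 280 189
0 280 170
0.35 280 149
[(180, 142), (181, 141), (184, 149), (185, 168), (186, 221), (187, 249), (188, 248), (189, 248), (190, 250), (191, 240), (192, 157)]
```

The line is at row 189, matching -0.35. One more click.

>>> drive_tool:
  commands:
    - [20,0,-40,0,0,0,-1]
    - [30,0,-40,0,0,0,-1]
    - [40,0,-40,0,0,0,-1]
    - [47,0,-40,0,0,0,-1]
    - [50,0,-40,0,0,0,-1]
    - [50,0,-40,0,0,0,-1]
    - [50,0,-43,0,0,0,-1]
    - [50,0,-46,0,0,0,-1]
    - [50,0,-49,0,0,0,-1]
    - [50,0,-52,0,0,0,-1]
    - [50,0,-54,0,0,0,-1]
    - [50,0,-54,0,0,0,-1]

```text
t: 8.85
tcp_pos: [0.5369, 0.0311, 0.1128]
eef_rot: [-2.153, 0.145, 2.151]
force: [-0.8, -1.1, 4.0]
width: 0.0003
```

```bash
python3 st.py pics/w7.png
```

```text
9.0 F [-0.29 -0.22  4.64] tcp [0.5368 0.0311 0.1128] along 6.9 side -0.5 press 4.2
```

>>> drive_tool:
  commands:
    - [-20,0,0,0,0,0,-1]
    - [-40,0,14,0,0,0,-1]
    - [-50,0,40,0,0,0,-1]
    - [-50,0,54,0,0,0,-1]
    - [-50,0,54,0,0,0,-1]
    - [-50,0,54,0,0,0,-1]

```text
t: 9.65
tcp_pos: [0.4832, 0.0384, 0.1625]
eef_rot: [-2.152, 0.145, 2.152]
force: [0.0, 0.5, 1.0]
width: 0.0004
```

```bash
python3 st.py pics/w8.png; python3 line.py; python3 -c "
import cv2;a=cv2.imread('pics/w8.png');cv2.imwrite('pics/w8c.png',cv2.resize(a[100:270,40:360],None,fx=2,fy=2))"
```

```text
9.8 F [-0.06  0.35 -0.1 ] tcp [0.4834 0.0383 0.1624] along -47.0 side -0.2 press -45.4
-1.05 280 210
-0.7 280 203
-0.35 280 189
0 280 170
0.35 280 149
[(167, 182), (168, 216), (169, 218), (170, 217), (171, 218), (172, 187), (180, 144), (181, 146), (184, 153), (185, 156), (186, 146), (188, 140), (189, 151)]
```

View pics/w8c.png

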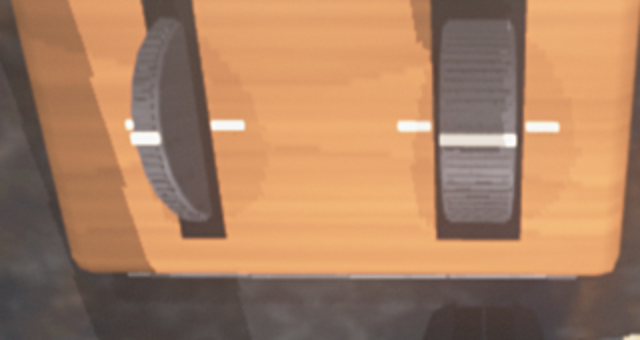

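The volume line is at row 170, which is angle 0. It sits at the same height as the tuning wheel's line, with the same parallax to the marks. I'll raise the hand clear and hand in.

>>> drive_tool:
  commands:
    - [-40,0,0,0,0,0,-1]
    - [-80,0,0,0,0,0,-1]
    - [-80,0,0,0,0,0,-1]
    - [-80,0,0,0,0,0,-1]

```text
t: 10.3
tcp_pos: [0.4832, 0.0384, 0.2427]
eef_rot: [-2.153, 0.145, 2.151]
force: [0.3, 0.1, -1.1]
width: 0.0003
```

```bash
python3 -c "
from h import *
s=robot.get_state();print(s['t'],s['tcp_pos'],s['force']);print(robot.close_job())"
```

```text
10.3 [0.48321983 0.03837749 0.24271607] [ 0.28053371  0.08666212 -1.07816188]
the job is handed in; nothing more can be done
None
```

The volume wheel's white line now stands at the very top, level with the two marks. I rolled the wheel away from the grille in three 14 mm strokes with the shut fingertips, pressing about 4–5 mm (roughly 5 N).

- **Volume wheel:** Wrist pictures between strokes put the line at about -1.05, -0.70, -0.35 and finally 0 rad. At the end it was at row 169–170, where 170 was predicted.
- **Tuning wheel:** The hand never came near it. Its line still looked centred in the last picture.
- **Hand-in:** The hand was raised about 13 cm clear, with only sensor noise on the force reading. The job was handed in at 10.3 s.

No check failed. The first approach settled 4.5 mm off to the side of the wheel's centre, and I corrected that before touching the wheel.

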